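# Cure the rocking jig plate

## Robot

A 6-joint arm with a two-finger parallel gripper is mounted at the origin on the work surface. World frame = base frame: x ahead of the robot, y to its left, z up, the work surface at z = 0. Lengths are in m, angles in degrees, forces in N, time in s.
With the tool pointing down it reaches from about 0.25 to 0.725 m from the base axis. Payload 9.7 kg.
Tool frame: the origin (TCP) lies at the very end of the fingers, on their centre line; the grasp point (between the pads) lies 19 mm behind it; y points along the fingers, x is the direction in which the jaws open and shut, and the axes are right-handed (so a half turn about y gives the same grasp; the last joint's range is limited). The gripper opens to 85 mm and grips with 20 to 120 N. Pads are 22 mm wide; open, the fingers measure 114 mm over their backs; the gripper's body (76 mm by 85 mm) begins 54 mm behind the grasp point. The pads swing forward as they close: fully open they stand 13 mm farther back than shut.
Start: joints at [76.146, 4.979, 10.078, 95.1, 0, 90], TCP at [0.132, 0.534, 0.231] pointing down, gripper open.
Joint ranges: [-179.16, 179.16], [-48.56, 103.87], [-65.8, 70.77], [-126.05, 130.52], [-82.76, 87.17], [-180, 180]. Speed limits (degrees/s): [127.2, 127.2, 147.25, 180, 180, 180].

## Interface

Orientations are given as [roll, pitch, yaw] about the fixed x, y, z axes, in that order (R = Rz(yaw) Ry(pitch) Rx(roll)).
In Python, from workcell import bot gives the robot as it stands.
- The arm moves only by the shell command python3 -m jog 'ROWS' [FORCE]. ROWS is JSON, a list of rows, each a list of 7 numbers: the closure, from 0 (fully open) to 1 (shut), then the shift along the world's x, y, z in units of 25 mm (1.0 is 25 mm), then the turn, a rotation vector about the world's x, y, z in units of 5 degrees (1.0 is 5 degrees). A call has 1 to 5 rows; each row is the pose to reach, as a shift and turn from the pose commanded when the call began; what a row does not reach only later rows make up. A row lasts 1/10 s, in which the tool goes at most 50 mm and 8.59 degrees, less where a joint would pass 70% of its speed; a pose out of reach is approached as far as the arm can. A call with a gripper value outside its range is refused whole. The fingers move at their own pace and stop on an object; FORCE is the grip in N (left out, the last holds). Time passes only in rows, so rows that repeat a pose let the fingers close. It gives the time, the measured TCP pose, the force and the opening at its end, in the units of the state.
- bot.get_obs(): the state, without advancing time (a new reading comes with each control period).
- bot.camera(name): name is "scene" or "side" or "wrist"; returns (picture, depth): 420x560x3 uint8, red, green, blue; 420x560 float32, m along the optical axis (not along the pixel's ray), 0 where there is no reading.
- bot.camera_model(name): a dict with "fx", "fy", "cx", "cy" (pixels), "rvec" (rotation vector, rad) and "tvec" (3), from world to camera coordinates, as OpenCV has them; the wrist camera has in their place "tool_from_camera" (4x4, takes a point from camera to tool coordinates, whose origin is the TCP and whose axes are the tool frame's). Camera axes: x right, y down, z forward; pixel columns grow to the right and rows downward; lengths in m; the calibration is good to about 2 mm. A picture is of the moment at which its call begins: read the wrist's pose just before it. camera_model takes no time and is no camera call.
- bot.job_done(): hands the job in, once; it reports no verdict.
Trained networks look in the newest picture that a camera, given by its name, has taken for a name from the list of things; names that differ only in an ending like _2 or _b are one class to them, and where a whole thing is asked for, a point or a joint stands for the part that bears it (a point fixed in the world has none). Each returns a list of dicts, best first, with "conf" (0 to 1); they miss things now and then, are a little off and sometimes report something else, mostly with a low value. They report only what shows in the picture. A call takes as long as a camera call.
- bot.regions_of(camera, label): "pixels" (420x560 bool, what is visible of it) and "point" ([row, column] in pixels, amid what is visible of it).
The state is a dict: "time": time; "q": joint angles; "qd": joint speeds; "joint_efforts": joint torques, N m; "ee_pos": TCP position; "tcp_rot": TCP orientation; "wrist_force": force on the tool from outside, world axes, zero at the start; "torque": the same for the moment, N m; "opening": finger opening in m.
Only numpy, scipy, OpenCV 4.12 (cv2) and the standard library are available. Lean on these libraries where they do the work, as an engineer would, in place of code of your own. Each camera call takes 0.05 s, during which the arm holds its last target. There are 200 camera calls.

## Task

The jig plate on the shoemaker's bench wobbles. Press down on its corners with the fingertips, one after another, until you find the one that rocks, then press that corner's shim tab down until it lies flat. Leave the other three tabs standing as they are, do not pick anything up, and do not disturb the spool, the jar or the screwdriver.

Things in the scene. Friction and masses are not known exactly. Their poses are not given: they have to be found in the camera images.
- bed: plywood bed board, 220 x 280 x 20 mm, fixed to the bench. Origin: centre of its underside, at bench height; x along its 220 mm side (away from the robot at yaw 0), y along its 280 mm side (to the left), z up. All heights given are above the bench. Near, far, left, right go by these axes: near -x, far +x, left +y, right -y.
- plate: steel jig plate, 180 (x) x 150 (y) x 10 mm, level, underside at height 34 mm, top at 44 mm. A rubber-bushed centre bolt lets it tilt a little but not slide or come off. Origin: centre of its underside; axes as the bed's. In its middle a wooden sole-shaped form, 103 (x) x 50 (y) mm, rises 14 mm above its top.
- plate_mid (a point): centre of the plate's top face, height 44 mm. Three corners rest on firm pads and do not give. The fourth pad, hidden, is 5 mm too low: a push of about 5 N on that corner rocks the plate down there by 5 mm to a stop; let go, it springs back level. Which corner it is changes from start to start and cannot be seen.
- corner_nl (a point): near left corner of the plate (-x, +y): the point to push, on the top face right over the hidden pad, 20 mm in from the plate's -x edge and 17 mm in from its +y edge. Height 44 mm when level. Moves with the plate.
- corner_nr (a point): near right corner of the plate (-x, -y): the point to push, on the top face right over the hidden pad, 20 mm in from the plate's -x edge and 17 mm in from its -y edge. Height 44 mm when level. Moves with the plate.
- corner_fl (a point): far left corner of the plate (+x, +y): the point to push, on the top face right over the hidden pad, 20 mm in from the plate's +x edge and 17 mm in from its +y edge. Height 44 mm when level. Moves with the plate.
- corner_fr (a point): far right corner of the plate (+x, -y): the point to push, on the top face right over the hidden pad, 20 mm in from the plate's +x edge and 17 mm in from its -y edge. Height 44 mm when level. Moves with the plate.
- shim_nl (a joint): shim of the near left corner: its steel tab, 24 mm wide (x), 45 long, 3 thick, slopes up and out beyond the plate's +y edge. Hinge along x, 8 mm outside that edge, height 32 mm, level in x with the corner point. Rad: 0 to 0.05 at the start (tab 31 to 34 degrees up), grows as pushed down, 0.60 = flat (level) on its grey block, top face at 33.5 mm.
- tab_nl (a point): tip edge's middle of the near left shim's tab, 45 mm from the hinge; height about 57 mm at the start, 32 mm flat. Stiff: needs about 6 N down at the tip, 9 N halfway, and stays where left. At the rocking corner it goes right down flat and its nose fills the gap under the plate; at a firm corner it jams at 0.25 to 0.4 rad.
- shim_nr (a joint): shim of the near right corner: its steel tab, 24 mm wide (x), 45 long, 3 thick, slopes up and out beyond the plate's -y edge. Hinge along x, 8 mm outside that edge, height 32 mm, level in x with the corner point. Rad: 0 to 0.05 at the start (tab 31 to 34 degrees up), grows as pushed down, 0.60 = flat (level) on its grey block, top face at 33.5 mm.
- tab_nr (a point): tip edge's middle of the near right shim's tab, 45 mm from the hinge; height about 57 mm at the start, 32 mm flat. Stiff: needs about 6 N down at the tip, 9 N halfway, and stays where left. At the rocking corner it goes right down flat and its nose fills the gap under the plate; at a firm corner it jams at 0.25 to 0.4 rad.
- shim_fl (a joint): shim of the far left corner: its steel tab, 24 mm wide (x), 45 long, 3 thick, slopes up and out beyond the plate's +y edge. Hinge along x, 8 mm outside that edge, height 32 mm, level in x with the corner point. Rad: 0 to 0.05 at the start (tab 31 to 34 degrees up), grows as pushed down, 0.60 = flat (level) on its grey block, top face at 33.5 mm.
- tab_fl (a point): tip edge's middle of the far left shim's tab, 45 mm from the hinge; height about 57 mm at the start, 32 mm flat. Stiff: needs about 6 N down at the tip, 9 N halfway, and stays where left. At the rocking corner it goes right down flat and its nose fills the gap under the plate; at a firm corner it jams at 0.25 to 0.4 rad.
- shim_fr (a joint): shim of the far right corner: its steel tab, 24 mm wide (x), 45 long, 3 thick, slopes up and out beyond the plate's -y edge. Hinge along x, 8 mm outside that edge, height 32 mm, level in x with the corner point. Rad: 0 to 0.05 at the start (tab 31 to 34 degrees up), grows as pushed down, 0.60 = flat (level) on its grey block, top face at 33.5 mm.
- tab_fr (a point): tip edge's middle of the far right shim's tab, 45 mm from the hinge; height about 57 mm at the start, 32 mm flat. Stiff: needs about 6 N down at the tip, 9 N halfway, and stays where left. At the rocking corner it goes right down flat and its nose fills the gap under the plate; at a firm corner it jams at 0.25 to 0.4 rad.
- spool: bystander: thread spool, white flanges, 52 mm across, 70 mm tall, upright; origin at the centre of its underside
- jar: bystander: amber glass jar with a steel cap, 64 mm across, 85 mm tall, upright; origin at the centre of its underside
- driver: bystander: screwdriver with a wooden handle, 160 mm long, lying to the left of the bed; origin under its middle, x along its length

How it is judged (in metres and radians):
On the way, in this order (a step that is already met when the one before it is completed fails the run):
1. a corner of the plate is pressed by the fingers and rocks down by more than 3 mm (contact force between the fingers and plate above 1 N and z of any of corner_nl, corner_nr, corner_fl, corner_fr in the frame of bed below 0.041 m), for 0.05 s.
2. that corner's shim tab is pressed flat (((value of joint shim_nl above 0.53 rad and value of joint each of shim_nr, shim_fl, shim_fr below 0.12 rad) or (value of joint shim_nr above 0.53 rad and value of joint each of shim_nl, shim_fl, shim_fr below 0.12 rad) or (value of joint shim_fl above 0.53 rad and value of joint each of shim_nl, shim_nr, shim_fr below 0.12 rad) or (value of joint shim_fr above 0.53 rad and value of joint each of shim_nl, shim_nr, shim_fl below 0.12 rad))), for 0.2 s.
At the end, for the whole second after the job is handed in: The rocking corner's shim tab lies flat (joint above 0.53 of 0.60 rad), the other three still stand (below 0.12 rad), the plate is level within 1.5 mm at every corner, and spool, jar and screwdriver are within 20 mm of where they stood (((value of joint shim_nl above 0.53 rad and value of joint each of shim_nr, shim_fl, shim_fr below 0.12 rad) or (value of joint shim_nr above 0.53 rad and value of joint each of shim_nl, shim_fl, shim_fr below 0.12 rad) or (value of joint shim_fl above 0.53 rad and value of joint each of shim_nl, shim_nr, shim_fr below 0.12 rad) or (value of joint shim_fr above 0.53 rad and value of joint each of shim_nl, shim_nr, shim_fl below 0.12 rad)) and z of corner_nl in the frame of bed between 0.0425 and 0.0455 m and z of corner_nr in the frame of bed between 0.0425 and 0.0455 m and z of corner_fl in the frame of bed between 0.0425 and 0.0455 m and z of corner_fr in the frame of bed between 0.0425 and 0.0455 m and distance of each of spool, jar, driver from where it was at the start of the episode below 0.02 m); the robot touches nothing.
It fails at once if a bystander is lifted, knocked or moved (distance of any of spool, jar, driver from where it was at the start of the episode above 0.02 m).
It fails at once if a second shim tab is pressed down (value of joint each of shim_nl, shim_nr above 0.15 rad or value of joint each of shim_fl, shim_nl above 0.15 rad or value of joint each of shim_fl, shim_nr above 0.15 rad or value of joint each of shim_fl, shim_fr above 0.15 rad or value of joint each of shim_fr, shim_nl above 0.15 rad or value of joint each of shim_fr, shim_nr above 0.15 rad).
It also fails if it takes over 45 s, if anything falls off the work surface, if the arm or the gripper's body presses on something with over 40 N, if the wrist force passes 120 N, or if a joint passes its speed limit or range.

## Working session

There is one attempt and no reset: what is moved stays moved. The work goes in short steps, Python scripts to look and compute and a shell command to move; the robot and the scene stay as the last step left them, time stands still between calls to the robot, and variables do not carry over. Pictures are saved under pics/ and viewed, about 8 in all and at most 12, crops included, and the job is handed in when it is done.

```bash
mkdir -p pics
cat > h.py <<'E'
import numpy as np,cv2
from workcell import bot
def cloud(name,d,mask):
    m=bot.camera_model(name);r,c=np.nonzero(mask&(d>0));z=d[r,c]
    p=np.c_[(c-m['cx'])/m['fx']*z,(r-m['cy'])/m['fy']*z,z]
    R=cv2.Rodrigues(np.array(m['rvec'],float))[0]
    return (p-np.array(m['tvec']).ravel())@R
E
python3 - <<'E'
from h import *
ims=[]
for n in ['scene','side']:
    p,d=bot.camera(n); cv2.imwrite(f'pics/{n}0.png',p[:,:,::-1])
    np.save(f'{n}d.npy',d)
    for l in ['bed','plate','spool','jar','driver','tab_nl','shim_fr']:
        for g in bot.regions_of(n,l)[:4]:
            c=cloud(n,d,g['pixels'])
            if len(c)<5: continue
            out=''
            if l in('bed','plate'):
                t=c[abs(c[:,2]-(.02 if l=='bed' else .044))<.005]
                if len(t)>9: out=cv2.minAreaRect(t[:,:2].astype(np.float32))
            print(n,l,round(g['conf'],2),np.round(g['point']),len(c),'med',np.round(np.median(c,0),3),'lo',np.round(np.percentile(c,2,0),3),'hi',np.round(np.percentile(c,98,0),3),out)
o=bot.get_obs();print(o)
E
```

```text
scene bed 0.56 [237. 294.] 9220 med [0.612 0.063 0.033] lo [ 0.478 -0.089  0.006] hi [0.705 0.186 0.059] ((0.5801951289176941, 0.0405319407582283), (0.22371362149715424, 0.2805929183959961), 13.990787506103516)
scene plate 0.74 [231. 293.] 4048 med [0.598 0.05  0.045] lo [ 0.492 -0.034  0.029] hi [0.676 0.123 0.06 ] ((0.5805366635322571, 0.04057937115430832), (0.18295787274837494, 0.15111903846263885), 13.817575454711914)
scene spool 0.85 [296. 387.] 1005 med [0.645 0.309 0.065] lo [0.61  0.283 0.002] hi [0.657 0.33  0.073] 
scene jar 0.68 [156. 182.] 775 med [ 0.543 -0.326  0.058] lo [ 0.509 -0.364  0.005] hi [ 0.561 -0.312  0.087] 
scene driver 0.76 [237. 442.] 353 med [0.405 0.337 0.023] lo [0.357 0.325 0.012] hi [0.501 0.351 0.029] 
scene tab_nl 0.54 [212. 339.] 112 med [0.49  0.122 0.047] lo [0.476 0.103 0.036] hi [0.502 0.141 0.059] 
scene shim_fr 0.5 [233. 238.] 227 med [ 0.672 -0.042  0.044] lo [ 0.636 -0.102  0.002] hi [ 0.686 -0.02   0.057] 
side bed 0.95 [207. 283.] 6404 med [0.553 0.013 0.034] lo [ 0.455 -0.107  0.007] hi [0.681 0.167 0.058] ((0.578038215637207, 0.0401563
[... 1085 characters left out ...]
.045] lo [ 0.659 -0.062  0.033] hi [ 0.682 -0.021  0.057] 
{'time': 0.8, 'q': array([7.61463903e+01, 4.97747697e+00, 1.00785471e+01, 9.50964683e+01,
       8.81390398e-04, 9.00006859e+01]), 'qd': array([-0.00374434,  0.07319622,  0.08224147,  0.09532835,  0.02802209,
        0.01499648]), 'joint_efforts': array([ 9.68352106e-04, -5.20041060e+01,  4.64844453e+01,  1.07035834e-03,
       -1.88728956e-05, -3.43737838e-07]), 'ee_pos': array([0.13169354, 0.53402093, 0.23130079]), 'tcp_rot': array([-8.99991186e+01, -4.60180703e-03,  7.61457044e+01]), 'wrist_force': array([ 0.07443695, -0.29023913,  0.31896521]), 'torque': array([0.02705701, 0.0042544 , 0.00054029]), 'opening': 0.08483764752124899}
```

```bash
cat >> h.py <<'E'
C=np.array([.579,.0403]);Y=np.radians(13.95);RB=np.array([[np.cos(Y),-np.sin(Y)],[np.sin(Y),np.cos(Y)]])
T={a+b+k:C+RB@[sx*.07,sy*yy] for a,sx in(('n',-1),('f',1)) for b,sy in(('l',1),('r',-1)) for k,yy in(('_c',.058),('_t',.113))}
def togo(k):
    o=bot.get_obs();d=(T[k]-o['ee_pos'][:2])/.025
    print(k,np.round(T[k],4),'shift units',np.round(d,2))
E
python3 - <<'E'
from h import *
o=bot.get_obs();q=o['ee_pos'];
for k in T: togo(k)
a=cv2.imread('pics/scene0.png')
m=bot.camera_model('scene')
K=np.array([[m['fx'],0,m['cx']],[0,m['fy'],m['cy']],[0,0,1]])
for k,v in T.items():
    u=cv2.projectPoints(np.array([[*v,.044 if 'c' in k else .05]]),np.array(m['rvec']),np.array(m['tvec']),K,None)[0].ravel()
    cv2.circle(a,tuple(int(round(t)) for t in u),2,(0,0,255),-1)
    print(k,u.round())
cv2.imwrite('pics/ov.png',cv2.resize(a[130:350,130:490],None,fx=2.2,fy=2.2))
E
```

```text
nl_c [0.4971 0.0797] shift units [ 14.62 -18.17]
nl_t [0.4838 0.1331] shift units [ 14.09 -16.04]
nr_c [ 0.525  -0.0329] shift units [ 15.73 -22.68]
nr_t [ 0.5383 -0.0862] shift units [ 16.26 -24.81]
fl_c [0.633  0.1135] shift units [ 20.05 -16.82]
fl_t [0.6197 0.1668] shift units [ 19.52 -14.69]
fr_c [0.6609 0.0009] shift units [ 21.17 -21.33]
fr_t [ 0.6742 -0.0525] shift units [ 21.7  -23.46]
nl_c [325. 210.]
nl_t [348. 213.]
nr_c [279. 198.]
nr_t [258. 191.]
fl_c [305. 251.]
fl_t [330. 256.]
fr_c [255. 237.]
fr_t [233. 229.]
```

View pics/ov.png

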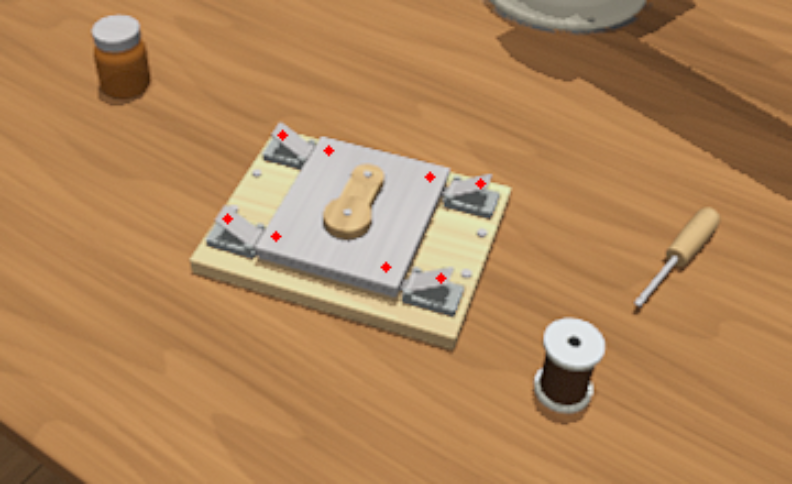

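Overlay: the dots land on the four corners (scene pixels 325,210 / 279,198 / 305,251 / 255,237) and on the four raised tabs. Bed pose is confirmed; moving.

```bash
python3 -m jog '[[1,1.2,-1.5,0,0,0,-1.1],[1,2.4,-3,0,0,0,-2.2],[1,3.6,-4.5,0,0,0,-3.3],[1,4.8,-6,0,0,0,-4.4],[1,6,-7.5,0,0,0,-5.5]]' && python3 -m jog '[[1,1.2,-1.5,0,0,0,-1.1],[1,2.4,-3,0,0,0,-2.2],[1,3.6,-4.5,0,0,0,-3.3],[1,4.8,-6,0,0,0,-4.4],[1,6,-7.5,0,0,0,-5.5]]'; python3 -c "
from h import *
togo('nl_c');print(bot.get_obs()['tcp_rot'])"
```

```text
time: 1.3
ee_pos: [0.2824, 0.3449, 0.2314]
tcp_rot: [-90.0, -0.0, 48.5]
wrist_force: [1.8, 0.5, 0.4]
opening: 0.0122
time: 1.8
ee_pos: [0.4326, 0.1572, 0.2316]
tcp_rot: [-90.0, -0.1, 20.9]
wrist_force: [1.8, 1.1, -0.2]
opening: -0.0001
nl_c [0.4971 0.0797] shift units [ 2.58 -3.1 ]
[-8.99958356e+01 -5.18408878e-02  2.09169912e+01]
```

```bash
python3 -m jog '[[1,1.3,-1.5,0,0,0,-0.7],[1,2.6,-3.1,0,0,0,-1.4],[1,2.6,-3.1,-2,0,0,-1.4],[1,2.6,-3.1,-4,0,0,-1.4],[1,2.6,-3.1,-6,0,0,-1.4]]' && python3 -m jog '[[1,0,0,-0.5,0,0,0],[1,0,0,-1,0,0,0],[1,0,0,-1.2,0,0,0],[1,0,0,-1.2,0,0,0]]';  python3 -c "
from h import *
togo('nl_c');print(bot.get_obs()['tcp_rot'])"
```

```text
time: 2.3
ee_pos: [0.497, 0.0808, 0.0797]
tcp_rot: [-90.0, -0.1, 14.1]
wrist_force: [0.5, 0.3, 1.2]
opening: 0.0003
time: 2.7
ee_pos: [0.4976, 0.0818, 0.0527]
tcp_rot: [-90.0, -0.1, 14.2]
wrist_force: [-0.2, -0.0, 0.2]
opening: 0.0003
nl_c [0.4971 0.0797] shift units [-0.02 -0.08]
[-90.00929286  -0.11278444  14.16055822]
```

```bash
python3 -m jog '[[1,0,-0.08,-0.2,0,0,0],[1,0,-0.08,-0.3,0,0,0],[1,0,-0.08,-0.36,0,0,0],[1,0,-0.08,-0.36,0,0,0]]'; python3 -m jog '[[1,0,0,-0.06,0,0,0],[1,0,0,-0.06,0,0,0]]'
```

```text
time: 3.1
ee_pos: [0.4972, 0.0796, 0.0435]
tcp_rot: [-90.0, -0.1, 14.1]
wrist_force: [-1.9, -0.2, 8.1]
opening: 0.0003
time: 3.3
ee_pos: [0.4973, 0.0796, 0.0432]
tcp_rot: [-90.0, -0.1, 14.1]
wrist_force: [-5.9, -1.0, 17.0]
opening: 0.0
```

```bash
python3 -m jog '[[1,0,0,-0.06,0,0,0],[1,0,0,-0.06,0,0,0]]'
```

```text
time: 3.5
ee_pos: [0.4974, 0.0797, 0.0429]
tcp_rot: [-90.0, -0.2, 14.1]
wrist_force: [-10.2, -2.2, 27.3]
opening: 0.0001
```

Near left is firm (27 N, no give). Next: near right.

```bash
python3 -m jog '[[1,0,0,1.4,0,0,0],[1,0.37,-1.5,1.4,0,0,0],[1,0.74,-3,1.4,0,0,0],[1,1.11,-4.5,1.4,0,0,0],[1,1.11,-4.5,0.6,0,0,0]]' && python3 -m jog '[[1,0,0,-0.3,0,0,0],[1,0,0,-0.4,0,0,0],[1,0,0,-0.4,0,0,0]]'; python3 -m jog '[[1,0,0,-0.1,0,0,0],[1,0,0,-0.1,0,0,0]]';  python3 -m jog '[[1,0,0,-0.1,0,0,0],[1,0,0,-0.1,0,0,0]]';python3 -c "
from h import *
togo('nr_c')"
```

```text
time: 4.0
ee_pos: [0.527, -0.0366, 0.0569]
tcp_rot: [-90.1, -0.3, 13.9]
wrist_force: [0.1, 0.3, -0.3]
opening: -0.0004
time: 4.3
ee_pos: [0.5243, -0.0324, 0.0445]
tcp_rot: [-90.0, 0.0, 14.2]
wrist_force: [-0.1, -0.2, -0.2]
opening: -0.0001
time: 4.5
ee_pos: [0.5249, -0.0324, 0.0434]
tcp_rot: [-90.0, -0.1, 14.2]
wrist_force: [-3.7, -1.1, 9.5]
opening: -0.0003
time: 4.7
ee_pos: [0.5251, -0.0324, 0.043]
tcp_rot: [-90.1, -0.2, 14.2]
wrist_force: [-11.0, 0.3, 25.0]
opening: 0.0003
nr_c [ 0.525  -0.0329] shift units [-0.   -0.02]
```

Near right is firm too. Far right.

```bash
python3 -m jog '[[1,0,0,1.4,0,0,0],[1,1.8,0.45,1.4,0,0,0],[1,3.6,0.9,1.4,0,0,0],[1,5.43,1.35,1.4,0,0,0],[1,5.43,1.35,0.6,0,0,0]]' && python3 -m jog '[[1,0,0,-0.3,0,0,0],[1,0,0,-0.4,0,0,0],[1,0,0,-0.4,0,0,0]]'; python3 -m jog '[[1,0,0,-0.1,0,0,0],[1,0,0,-0.1,0,0,0]]';  python3 -m jog '[[1,0,0,-0.1,0,0,0],[1,0,0,-0.1,0,0,0]]';python3 -c "
from h import *
togo('fr_c')"
```

```text
time: 5.2
ee_pos: [0.6668, 0.003, 0.0557]
tcp_rot: [-90.1, -0.4, 14.3]
wrist_force: [-0.8, -0.4, -0.9]
opening: -0.0001
time: 5.5
ee_pos: [0.6594, 0.0008, 0.0449]
tcp_rot: [-90.0, 0.0, 14.2]
wrist_force: [-0.5, -0.6, 0.2]
opening: 0.0001
time: 5.7
ee_pos: [0.6602, 0.0006, 0.043]
tcp_rot: [-90.0, -0.1, 14.1]
wrist_force: [-0.0, 0.1, 0.3]
opening: -0.0001
time: 5.9
ee_pos: [0.6604, 0.0005, 0.04]
tcp_rot: [-90.0, -0.1, 14.1]
wrist_force: [-0.9, -0.1, 3.4]
opening: 0.0001
fr_c [0.6609 0.0009] shift units [0.02 0.01]
```

It gives here (z 40.0 mm at 3.4 N): pressing on to the stop.

```bash
python3 -m jog '[[1,0,0,-0.1,0,0,0],[1,0,0,-0.1,0,0,0],[1,0,0,-0.15,0,0,0],[1,0,0,-0.15,0,0,0]]';  python3 -m jog '[[1,0,0,-0.07,0,0,0],[1,0,0,-0.07,0,0,0]]'
```

```text
time: 6.3
ee_pos: [0.6607, 0.0005, 0.0385]
tcp_rot: [-90.1, -0.1, 14.1]
wrist_force: [-5.9, -1.6, 18.6]
opening: -0.0002
time: 6.5
ee_pos: [0.6608, 0.0005, 0.0382]
tcp_rot: [-90.1, -0.2, 14.1]
wrist_force: [-10.1, -1.4, 28.5]
opening: -0.0001
```

Far right rocks: stopped 5 mm lower (38.4 mm against 43.3 at the firm corners). Now to its tab.

```bash
python3 -m jog '[[1,0,0,1.8,0,0,0],[1,0.27,-1.06,1.8,0,0,0],[1,0.54,-2.12,1.8,0,0,0],[1,0.54,-2.12,1.6,0,0,0],[1,0.54,-2.12,1.6,0,0,0]]' && python3 -c "
from h import *
togo('fr_t')"
```

```text
time: 7.0
ee_pos: [0.6731, -0.0526, 0.0725]
tcp_rot: [-89.9, 0.1, 14.1]
wrist_force: [-0.9, -0.4, 0.2]
opening: -0.0001
fr_t [ 0.6742 -0.0525] shift units [0.04 0.  ]
```

```bash
python3 -m jog '[[1,0,0,-0.3,0,0,0],[1,0,0,-0.5,0,0,0],[1,0,0,-0.6,0,0,0],[1,0,0,-0.7,0,0,0],[1,0,0,-0.8,0,0,0]]'; python3 -m jog '[[1,0,0,-0.1,0,0,0],[1,0,0,-0.2,0,0,0],[1,0,0,-0.3,0,0,0],[1,0,0,-0.4,0,0,0],[1,0,0,-0.4,0,0,0]]'
```

```text
time: 7.5
ee_pos: [0.6739, -0.0521, 0.0547]
tcp_rot: [-90.0, -0.1, 14.2]
wrist_force: [-1.1, -0.2, 7.7]
opening: 0.0004
time: 8.0
ee_pos: [0.6746, -0.0526, 0.0451]
tcp_rot: [-90.1, -0.1, 14.1]
wrist_force: [0.2, -1.3, 4.8]
opening: 0.0005
```

```bash
python3 -m jog '[[1,0,0,-0.1,0,0,0],[1,0,0,-0.2,0,0,0],[1,0,0,-0.3,0,0,0],[1,0,0,-0.4,0,0,0],[1,0,0,-0.4,0,0,0]]'; python3 -m jog '[[1,0,0,-0.07,0,0,0],[1,0,0,-0.07,0,0,0]]'; python3 -m jog '[[1,0,0,-0.07,0,0,0],[1,0,0,-0.07,0,0,0]]'
```

```text
time: 8.5
ee_pos: [0.6748, -0.053, 0.0352]
tcp_rot: [-90.1, -0.2, 14.1]
wrist_force: [1.1, -1.8, 4.7]
opening: -0.0
time: 8.7
ee_pos: [0.6749, -0.0531, 0.0336]
tcp_rot: [-90.1, -0.2, 14.1]
wrist_force: [2.0, -4.2, 5.7]
opening: 0.0002
time: 8.9
ee_pos: [0.675, -0.0531, 0.0332]
tcp_rot: [-90.2, -0.2, 14.1]
wrist_force: [-2.1, -4.6, 14.5]
opening: 0.0001
```

Force is rising at 33.2 mm, so it is at the stop; a last firm push, then up and away.

```bash
python3 -m jog '[[1,0,0,-0.1,0,0,0],[1,0,0,-0.1,0,0,0],[1,0,0,-0.1,0,0,0]]'; python3 -m jog '[[1,0,0,1,0,0,0],[1,0,0,2.5,0,0,0],[1,0,0,4.5,0,0,0],[1,-1.5,0,6,0,0,0],[1,-3,0,7,0,0,0]]';python3 -m jog '[[1,-2,1,0,0,0,0],[1,-4,2,0,0,0,0],[1,-6,3,0,0,0,0],[1,-6,3,0,0,0,0]]'
python3 - <<'E'
from h import *
pp=[]
for n in ['scene','side']:
    p,d=bot.camera(n);pp.append(p[100:330,110:480])
    c=cloud(n,d,d>0);L=(c[:,:2]-C)@RB
    for k,sx,sy in (('nl',-1,1),('nr',-1,-1),('fl',1,1),('fr',1,-1)):
        s=(abs(L[:,0]-sx*.07)<.010)&(abs(sy*L[:,1]-.113)<.004)
        e=(abs(L[:,0]-sx*.07)<.012)&(abs(sy*L[:,1]-.060)<.012)
        print(n,k,'tab z',np.round(np.median(c[s,2]),4) if s.any() else None,s.sum(),'corner z',np.round(np.median(c[e,2]),4) if e.any() else None)
    for l in ['spool','jar','driver']:
        for g in bot.regions_of(n,l)[:1]: print(n,l,np.round(np.median(cloud(n,d,g['pixels']),0),3))
cv2.imwrite('pics/end.png',cv2.resize(np.vstack(pp)[:,:,::-1],None,fx=1.3,fy=1.3))
E
```

```text
time: 9.2
ee_pos: [0.6752, -0.0531, 0.0329]
tcp_rot: [-90.2, -0.3, 14.1]
wrist_force: [-7.9, -3.1, 25.4]
opening: -0.0
time: 9.7
ee_pos: [0.5988, -0.0521, 0.2048]
tcp_rot: [-90.0, -0.1, 14.2]
wrist_force: [0.7, 0.6, 0.1]
opening: 0.0001
time: 10.1
ee_pos: [0.4456, 0.024, 0.2035]
tcp_rot: [-90.0, -0.1, 14.2]
wrist_force: [0.4, 0.3, 1.4]
opening: 0.0002
scene nl tab z 0.0501 40 corner z 0.4709
scene nr tab z 0.0517 32 corner z 0.045
scene fl tab z 0.042 50 corner z 0.045
scene fr tab z 0.034 23 corner z 0.0446
scene spool [0.646 0.309 0.067]
scene jar [ 0.543 -0.326  0.058]
scene driver [0.399 0.338 0.024]
side nl tab z 0.0515 29 corner z 0.0436
side nr tab z 0.0417 34 corner z 0.0433
side fl tab z 0.0522 27 corner z 0.0435
side fr tab z 0.0326 18 corner z 0.0432
side spool [0.61  0.31  0.065]
side jar [ 0.511 -0.348  0.073]
side driver [0.389 0.33  0.021]
```

View pics/end.png

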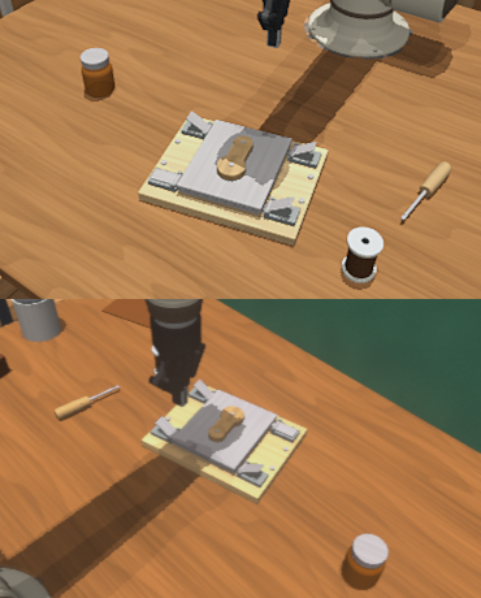

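The picture shows the far right tab flat (at 165,180 in the top view and 285,432 in the lower one). The other three tabs stand, the bystanders are where they were, and the arm is clear.

```bash
python3 -c "
from workcell import bot
bot.job_done();o=bot.get_obs();print(o['time'],o['wrist_force'])"
```

```text
the job is handed in; nothing more can be done
the job is handed in; nothing more can be done
```

The far right corner was the one that rocked. Its shim tab is now pressed flat, and the job is handed in after about 10 s of robot time.

- **Finding the corner:** I pressed near left, near right, then far right. The first two held firm at 25–27 N. Far right gave at about 3 N and stopped 5 mm lower. I did not press far left, as the rocking corner was already found.
- **Pressing the tab:** I pushed the far right tab down to its stop, with the fingertips at about 33 mm and 25 N, then moved the arm clear.
- **Last checks:**
  - **Far right tab:** reads 34.0 mm in the scene camera and 32.6 mm in the side camera, against 33.5 mm when flat.
  - **Other three tabs:** all stand in the pictures. The two cameras disagreed by about 10 mm on the heights of far left and near right. I put this down to one camera seeing the underside or block instead of the tab's top.
  - **Plate:** the corners read 43.2–45.0 mm, within the level limits. The one bad value was near left in the scene camera, where the arm blocked the view; the side camera gave 43.6 mm there.
  - **Spool, jar and screwdriver:** I saw no sign that any had moved. The network medians agree within a few millimetres, apart from the spool in the side camera, which is off by about 20 mm. The scene camera has the spool unmoved to 1 mm, the arm was never near it after the start, and I think the arm partly hid it in that view.

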